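# Fold the lid stay and shut the studio chest

### The job

Shut the small green chest for the evening. First lay the sanding stick that lies across its mouth down flat in the dark wooden tray on the bench and let go of it; then break the lid's folding stay by pushing its red knee knob down well past straight while the lid is still up, and only then lower the lid gently until it is fully shut. Do not force the lid against the locked stay, and leave the mugs, jar, bowl, bottle and tape roll where they stand.

Things in the scene. Friction and masses are not known exactly. Their poses are not given: they have to be found in the camera images.
- chest: Open green-painted wooden chest fixed to the bench, 210 (its x) x 220 (its y) x 115 mm high, walls 8 mm. Origin: centre of its underside, z up. The lid hinges on its +x rim; its front is the -x side. A full-height partition (8 mm) runs along y at x = 5 mm. The folding stay works in the plane just outside its -y wall. Nothing inside stands more than 70 mm above the bench apart from the partition.
- lid_hinge (a point): Point on the lid's hinge line, at the middle of the chest's +x rim, 115 mm above the bench: chest x 105 mm, y 0.
- lid_edge (a point): On the OUTER face of the lid (the face that is its top when shut), at the middle of the free edge. The lid is a 10 mm wooden panel, 210 mm from hinge to free edge and 220 mm wide; its free edge is bare, with no handle. Propped open the lid stands nearly upright, its top about 325 mm above the bench, the outer face turned away from the chest's mouth (to chest +x). The outer face lies 10 mm off the plane of the hinge line.
- lid (a joint): Lid angle in rad: 0 as propped open (88 degrees from shut), grows as it closes, 1.54 when fully shut. A stiff hinge: the lid stays wherever it is left and needs roughly 1 to 6 N at the free edge to move. The locked stay stops it from closing.
- knee_knob (a point): Centre of the red knob on the stay's knee: a cylinder of diameter 18 mm, 34 mm long along the chest's y axis, standing out from the stay on the chest's -y side (its ends 4 and 38 mm off the chest's wall). The stay is two flat steel links, 97 mm each, from a pivot on the chest's -y wall (chest x -50 mm, z 101 mm) through the knee to a pivot on the lid's edge, 100 mm from the hinge. Locked, the knob stands at about chest x 24 mm and 164 mm above the bench.
- knee (a joint): Knee fold in rad: 0 locked (8 degrees over centre, bulging up, against its stop), 0.14 straight, grows as it folds; about 2.7 with the lid shut. Push the knob down with 1 to 5 N: it swings towards the hinge. 20 mm down (with 10 mm towards the hinge) make 0.5 rad, the lid hardly moved; 35 mm make 0.9 rad, the lid then leaning 0.15 rad over the knob. It stays as left; lid and knee move together.
- stick: Flat wooden sanding stick 170 (x) x 26 (y) x 12 (z) mm with a dark abrasive part, about 60 g. Origin: centre of its underside, x along it. It lies loose across the chest's front rim and the partition, 115 mm above the bench, its end jutting out over the front; it would stop the lid from closing.
- tray: Open dark wooden tray fixed to the bench, 230 (x) x 100 (y) x 30 mm high, walls 6 mm, floor 6 mm thick. Origin: centre of its underside.
- mug_a: White mug with brushes, diameter 76, 95 mm high, brushes up to 195 mm; origin under its centre. Loose, to be left alone.
- mug_b: Blue mug with brushes, same size. Loose, to be left alone.
- mug_c: Second white mug with brushes, same size. Loose, to be left alone.
- jar: Small closed jar, diameter 52, 65 mm high; origin under its centre. Leave alone.
- bowl: Terracotta bowl, diameter 90, 45 mm high; origin under its centre. Leave alone.
- glue: White bottle with orange cap, diameter 48, 120 mm high; origin under its centre. Leave alone.
- tape: Yellow roll of tape lying flat, diameter 80, 24 mm high; origin under its centre. Leave alone.
There are look-alikes about, which are no part of the job. Several things have the shape of the stick; the one meant has the colours described above.

How it is judged:
On the way, in this order (a step that is already met when the one before it is completed fails the run):
1. the sanding stick lies flat in the tray, let go (x of stick in the frame of tray between -0.04 and 0.04 m and y of stick in the frame of tray between -0.036 and 0.036 m and z of stick in the frame of tray below 0.022 m and (angle between stick's own z axis and vertical below 0.12 rad or angle between stick's own z axis and vertical above 3.02 rad) and linear speed of stick below 0.03 m/s and contact force between stick and the fingers below 0.2 N), for 0.2 s.
2. the stay is broken: its knee folded well past straight (over 0.45 rad) with the lid still up (less than 0.5 rad lowered) (value of joint knee above 0.45 rad and value of joint lid below 0.5 rad), for 0.1 s.
At the end, for the whole second after the job is handed in: The lid is fully shut (within 0.04 rad) and still, the stay folded (knee over 2.2 rad), and the sanding stick lies flat and still on the tray's floor, its centre within 40 mm along and 36 mm across of the tray's centre (value of joint lid above 1.5 rad and velocity of joint lid below 0.05 rad/s and value of joint knee above 2.2 rad and x of stick in the frame of tray between -0.04 and 0.04 m and y of stick in the frame of tray between -0.036 and 0.036 m and z of stick in the frame of tray below 0.022 m and (angle between stick's own z axis and vertical below 0.12 rad or angle between stick's own z axis and vertical above 3.02 rad) and linear speed of stick below 0.03 m/s); the robot touches nothing.
It fails at once if the lid is slammed (closes faster than 2 rad/s) (velocity of joint lid above 2 rad/s).
It fails at once if the lid is forced down while the stay is still locked (value of joint lid above 0.12 rad and value of joint knee below 0.12 rad).
It fails at once if a bystander is shifted by more than 25 mm or tipped (distance of any of mug_a, mug_b, mug_c, jar, bowl, glue, tape from where it was at the start of the episode above 0.025 m or angle between any of mug_a, mug_b, mug_c, jar, bowl, glue, tape's own z axis and vertical above 0.3 rad).
It also fails if it takes over 61 s, if anything falls off the work surface, if the arm or the gripper's body presses on something with over 40 N, if the wrist force passes 120 N, or if a joint passes its speed limit or range.

### The arm

A 6-joint arm with a two-finger parallel gripper is mounted at the origin on the work surface. World frame = base frame: x ahead of the robot, y to its left, z up, the work surface at z = 0. Lengths are in m, angles in rad, forces in N, time in s.
With the tool pointing down it reaches from about 0.375 to 0.75 m from the base axis. Payload 9 kg.
Tool frame: the origin (TCP) lies between the finger pads; the fingertips stand 25 mm ahead of it and the grasp point (between the pads) lies 6 mm ahead of it; z points along the fingers, y is the line along which they close (so a half turn about z gives the same grasp; the last joint's range is limited). The gripper opens to 85 mm and grips with 20 to 120 N. Pads are 22 mm wide; open, the fingers measure 114 mm over their backs; the gripper's body (76 mm by 85 mm) begins 54 mm behind the grasp point. The pads swing forward as they close: fully open they stand 13 mm farther back than shut.
Start: joints at [0.915, 0.104, 0.097, 1.564, 0, 1.353], TCP at [0.254, 0.543, 0.256] pointing down, gripper open.
Joint ranges: [-2.99, 2.99], [-0.84, 1.86], [-1.1, 1.16], [-1.84, 2.11], [-1.51, 1.56], [-3.14, 3.14]. Speed limits (rad/s): [2.22, 2.22, 2.57, 3.14, 3.14, 3.14].

### API

Orientations are given as a unit quaternion [w, x, y, z].
In Python, from station import robot gives the robot as it stands.
- The arm moves only by the tool play_rows, never from a script. Its argument "deltas" is a list that holds one entry, the list of rows, each a list of 4 numbers: the shift along the tool's x, y, z in units of 0.15 m (1.0 is 0.15 m), then the turn about the tool's z in units of 45 degrees (1.0 is 45 degrees). A call has 1 to 20 rows; each row is the pose to reach, as a shift and turn from the pose commanded when the call began, along the tool's axes at that moment; what a row does not reach only later rows make up. A row lasts 1/8 s, in which the tool goes at most 62.5 mm and 10.7 degrees, less where a joint would pass 70% of its speed; a pose out of reach is approached as far as the arm can. A call with a number of a shift or a turn outside -1 to 1 is refused whole. A call with a gripper value outside its range is refused whole. "fingers" is the closure, from 0 (fully open) to 1 (shut), set as the call begins (left out, the last holds). The fingers move at their own pace and stop on an object; "newtons" is the grip in N (left out, the last holds). Time passes only in rows, so rows that repeat a pose let the fingers close. It gives the time, the measured TCP pose, the force, the opening and the grip force at its end, in the units of the state.
- robot.get_obs(): the state, without advancing time (a new reading comes with each control period).
- robot.snapshot(name): name is "scene" or "top" or "wrist"; returns the picture (400x640x3 uint8, red, green, blue); there is no depth.
- robot.camera_params(name): a dict with "fx", "fy", "cx", "cy" (pixels), "R" (3x3) and "t" (3): a world point X has camera coordinates R X + t. Camera axes: x right, y down, z forward; pixel columns grow to the right and rows downward; lengths in m; the calibration is good to about 2 mm. A picture is of the moment at which its call begins: read the wrist's pose just before it. camera_params takes no time and is no camera call; for the wrist camera it gives the pose at the moment of the call.
- robot.hand_in(): hands the job in; it is judged then, once.
The state is a dict: "t": time; "joints": joint angles; "joint_vel": joint speeds; "effort": joint torques, N m; "eef_pos": TCP position; "orientation": TCP orientation; "contact_force": force on the tool from outside, world axes, zero at the start; "torque": the same for the moment, N m; "width": finger opening in m; "finger_force": force on a finger pad.
Only numpy, scipy, OpenCV 4.12 (cv2) and the standard library are available. Lean on these libraries where they do the work, as an engineer would, in place of code of your own. Each camera call takes 0.05 s, during which the arm holds its last target. There are 200 camera calls.

## Working session

There is one attempt and no reset: what is moved stays moved. The work goes in short steps, Python scripts to look and compute and a tool call to move; the robot and the scene stay as the last step left them, time stands still between calls to the robot, and variables do not carry over. Pictures are saved under pics/ and viewed, at most 13 in all, crops included, and the job is handed in when it is done.

Besides the shell and the picture viewer there is one more tool, called after "Emit:" as name(argument=value, ...) on one line, values as JSON. play_rows: Moves the arm, as the interface text tells. Shifts and turns lie within -1 to 1; 1 stands for 0.15 m of shift or 45 degrees of turn. Its arguments: {"type":"object","properties":{"deltas":{"type":"array","items":{"type":"array","items":{"type":"array","items":{"type":"number"}}}},"fingers":{"type":"number"},"newtons":{"type":"number"}},"required":["deltas"]}

```bash
mkdir -p pics
python3 - <<'E'
from station import robot
import cv2,numpy as np
for n in("scene","top"):
    im=robot.snapshot(n); cv2.imwrite(f"pics/{n}0.png",im[:,:,::-1])
    c=robot.camera_params(n); print(n,{k:np.round(v,3).tolist() for k,v in c.items()})
print(robot.get_obs())
E
```

```text
scene {'fx': 477.329, 'fy': 477.329, 'cx': 319.447, 'cy': 200.877, 'R': [[-0.725, 0.688, -0.023], [0.408, 0.403, -0.819], [-0.555, -0.603, -0.573]], 't': [0.391, -0.005, 1.68]}
top {'fx': 464.964, 'fy': 464.964, 'cx': 318.727, 'cy': 204.844, 'R': [[-0.046, -0.999, -0.005], [-0.977, 0.046, -0.209], [0.209, -0.004, -0.978]], 't': [-0.043, 0.515, 1.336]}
{'t': 0.1, 'joints': array([ 9.15270784e-01,  1.04656314e-01,  9.65923342e-02,  1.56388836e+00,
       -6.79003859e-07,  1.35312989e+00]), 'joint_vel': array([ 1.38851691e-03, -2.13283744e-03,  8.70896170e-04,  6.16645014e-04,
       -6.41153236e-04,  7.44852279e-05]), 'effort': array([ 6.54042044e-03, -5.58203745e+01,  5.04721177e+01,  1.27806509e-02,
       -2.49937793e-04,  5.02305977e-05]), 'eef_pos': array([0.25421906, 0.54320762, 0.2556152 ]), 'orientation': array([-2.44105849e-04,  2.17184813e-01,  9.76130331e-01, -5.23929385e-04]), 'contact_force': array([-0.32774699,  0.8346449 , -0.16308173]), 'torque': array([-0.00736101, -0.02183016,  0.00679563]), 'finger_force': 0.0, 'width': 0.0853373888784098}
```

View pics/scene0.png

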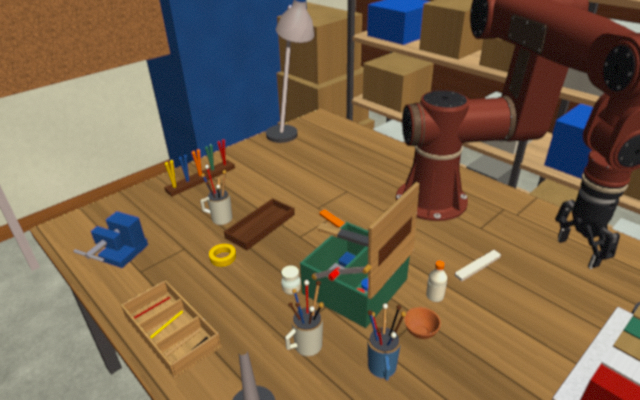

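View pics/top0.png

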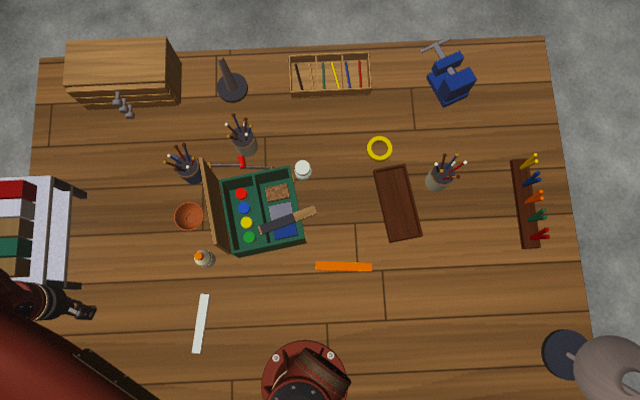

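```bash
cat > h.py <<'E'
import numpy as np,cv2
from station import robot
def ray(n,u,v,z,c=None):
    c=c or robot.camera_params(n); R=np.array(c["R"]);t=np.array(c["t"])
    o=-R.T@t; d=R.T@np.array([(u-c["cx"])/c["fx"],(v-c["cy"])/c["fy"],1]); return o+d*(z-o[2])/d[2]
E
python3 - <<'E'
from h import *
im=cv2.imread("pics/top0.png")
cv2.imwrite("pics/topc.png",cv2.resize(im[110:270,150:350],None,fx=4,fy=4*.9,interpolation=cv2.INTER_CUBIC)[:600])
for n,u,v,z in [("chest_fr-x",289,168,.115),("",305,241,.115),("hinge",217,181,.115),("",231,254,.115),("knob",242,161,.164),("mugA",243,135,.19),("mugB",187,165,.1),("jar",303,170,.065),("glue",204,257,.12),("bowl",188,216,.045),("tape",379,148,.024),("mugc",440,178,.1),("tray",374,170,.03),("",406,165,.03),("",422,236,.03),("",390,242,.03),("stick",316,209,.127),("",260,230,.127)]:
    print(n,ray("top",u,v,z).round(3))
E
```

```text
chest_fr-x [0.613 0.015 0.115]
 [ 0.398 -0.023  0.115]
hinge [0.584 0.224 0.115]
 [0.371 0.185 0.115]
knob [0.625 0.143 0.164]
mugA [0.692 0.135 0.19 ]
mugB [0.641 0.316 0.1  ]
jar [ 0.62  -0.024  0.065]
glue [0.365 0.259 0.12 ]
bowl [0.499 0.326 0.045]
tape [ 0.692 -0.264  0.024]
mugc [ 0.566 -0.424  0.1  ]
tray [ 0.62  -0.242  0.03 ]
 [ 0.631 -0.342  0.03 ]
 [ 0.408 -0.372  0.03 ]
 [ 0.394 -0.274  0.03 ]
stick [ 0.485 -0.058  0.127]
 [0.433 0.101 0.127]
```

View pics/topc.png

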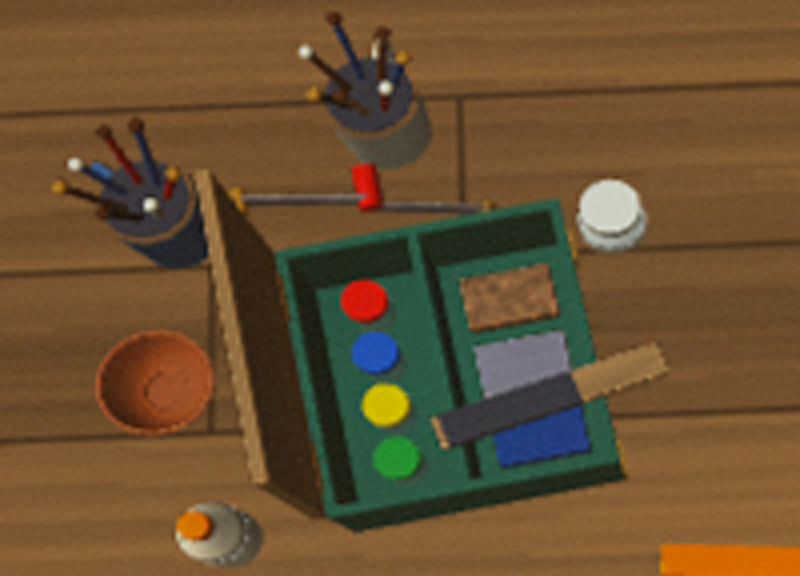

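The pictures show the chest with its front (-x) to the right and its hinge on the left. The stick runs from (315,209) to (259,231), the red knob is at (242,161), and the tray is around (398,203). I'll plan the crossing over the lid and the grasp.

```bash
cat >> h.py <<'E'
from scipy.spatial.transform import Rotation as Ro
C=np.array([.4915,.100]); A=np.radians(99)  # chest
def ch(x,y,z): return np.r_[C+[x*np.cos(A)-y*np.sin(A),x*np.sin(A)+y*np.cos(A)],z]
def plan(wps,start=None):
    """wps: (xyz, yaw of closing line in deg); prints delta rows from call start, chains calls of <=.15 m"""
    o=robot.get_obs(); q=o["orientation"]; R=Ro.from_quat(np.r_[q[1:],q[0]]).as_matrix(); p=o["eef_pos"].copy()
    yaw=np.degrees(np.arctan2(R[1,1],R[0,1])); print("t",o["t"],"pos",p.round(4),"yaw",yaw.round(1),"F",o["contact_force"].round(1),"tilt",R[:,2].round(3))
    for xyz,y in wps:
        d=np.array(xyz)-p; dy=(y-yaw+180)%360-180
        n=int(np.ceil(max(np.linalg.norm(d)/.15,abs(dy)/45,1e-9)))
        for i in range(n):
            s=R.T@d/n/.15; print(np.r_[s,-dy/n/45].round(3).tolist(),"min rows",int(np.ceil(max(np.linalg.norm(d)/n/.0625,abs(dy)/n/10.7)))+1)
            R=Ro.from_euler("z",dy/n,degrees=True).as_matrix()@R
        p=np.array(xyz); yaw=y; print("--")
E
python3 - <<'E'
from h import *
plan([((.254,.543,.40),65),((.459,.021,.40),18),((.459,.021,.25),18),((.459,.021,.160),18)])
print(ray("top",242.5,136.4,.095),ch(.024,-.14,.2),ch(.13,0,.3))
E
```

```text
t 0.1 pos [0.2542 0.5432 0.2556] yaw 64.9 F [-0.3  0.8 -0.2] tilt [-0.001 -0.001 -1.   ]
[0.001, -0.003, -0.963, -0.002] min rows 4
--
[-0.677, -0.644, 0.001, 0.261] min rows 4
[-0.794, -0.493, 0.0, 0.261] min rows 4
[-0.878, -0.321, 0.0, 0.261] min rows 4
[-0.925, -0.135, -0.0, 0.261] min rows 4
--
[-0.0, 0.001, 0.5, 0.0] min rows 3
[-0.0, 0.001, 0.5, 0.0] min rows 3
--
[-0.0, 0.001, 0.6, 0.0] min rows 3
--
[0.72402976 0.15213068 0.095     ] [0.62602194 0.14560535 0.2       ] [0.47116352 0.22839948 0.3       ]
```

Emit:
play_rows(deltas=[[[0, 0, -0.5, 0], [0, 0, -0.96, 0], [0, 0, -0.96, 0], [0, 0, -0.96, 0]]], fingers=0, newtons=50)

```text
t: 0.6
eef_pos: [0.2547, 0.5439, 0.4015]
orientation: [0.001, 0.217, 0.976, 0.001]
contact_force: [0.7, 0.3, -0.6]
width: 0.0853
finger_force: 0.0
```

Emit:
play_rows(deltas=[[[-0.25, -0.24, 0, 0.1], [-0.5, -0.48, 0, 0.2], [-0.677, -0.644, 0, 0.26], [-0.677, -0.644, 0, 0.26]]])

```text
t: 1.1
eef_pos: [0.3059, 0.4111, 0.3986]
orientation: [-0.0, 0.317, 0.948, -0.001]
contact_force: [0.0, 0.4, -0.2]
width: 0.0857
finger_force: 0.0
```

Emit:
play_rows(deltas=[[[-0.26, -0.16, 0, 0.1], [-0.53, -0.33, 0, 0.2], [-0.794, -0.493, 0, 0.26], [-0.794, -0.493, 0, 0.26]]])

```text
t: 1.6
eef_pos: [0.3572, 0.2809, 0.3988]
orientation: [-0.001, 0.412, 0.911, -0.001]
contact_force: [-0.8, 0.7, 0.7]
width: 0.0856
finger_force: 0.0
```

Emit:
play_rows(deltas=[[[-0.3, -0.11, 0, 0.1], [-0.6, -0.22, 0, 0.2], [-0.878, -0.321, 0, 0.26], [-0.878, -0.321, 0, 0.26]]])

```text
t: 2.1
eef_pos: [0.4085, 0.1509, 0.3988]
orientation: [-0.001, 0.502, 0.865, -0.0]
contact_force: [-1.0, 0.8, 0.1]
width: 0.0853
finger_force: 0.0
```

Emit:
play_rows(deltas=[[[-0.3, -0.05, 0, 0.1], [-0.6, -0.1, 0, 0.2], [-0.925, -0.135, 0, 0.26], [-0.925, -0.135, 0, 0.26], [-0.925, -0.135, 0, 0.26]]])

```text
t: 2.72
eef_pos: [0.4591, 0.0228, 0.3998]
orientation: [-0.001, 0.586, 0.81, 0.0]
contact_force: [0.1, 1.4, 0.8]
width: 0.0853
finger_force: 0.0
```

Emit:
play_rows(deltas=[[[0, 0, 0.4, 0], [0, 0, 0.8, 0], [0, 0, 0.8, 0], [0, 0, 0.8, 0]]])

```text
t: 3.22
eef_pos: [0.4599, 0.0221, 0.2835]
orientation: [0.002, 0.586, 0.81, 0.001]
contact_force: [-0.1, 0.4, 1.2]
width: 0.0856
finger_force: 0.0
```

Run:
```python
from h import *
c=robot.camera_params("wrist"); im=robot.snapshot("wrist"); cv2.imwrite("pics/w1.png",im[:,:,::-1])
import json; json.dump({k:np.array(v).tolist() for k,v in c.items()},open("w1.json","w"))
plan([((.459,.021,.130),18)])
```

```text
t 3.275 pos [0.4605 0.0217 0.2843] yaw 18.2 F [ 0.2  0.7 -0.1] tilt [ 0.005 -0.001 -1.   ]
[0.001, -0.008, 0.514, 0.002] min rows 3
[0.001, -0.008, 0.514, 0.002] min rows 3
--
```

View pics/w1.png

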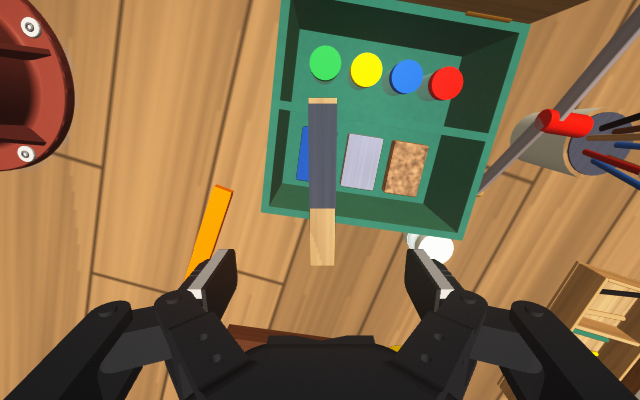

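The wrist view shows the stick straight ahead, from (322,101) to (322,265). Chest rim corners are at (528,22), (463,238) and (262,211), and the knob is at (566,124).

Run:
```python
from h import *
import json
c=json.load(open("w1.json"))
w=lambda u,v,z:ray(0,u,v,z,c)
a,b=w(322.5,100,.127),w(322,265,.127); print(a,b,(a+b)/2,np.degrees(np.arctan2(*(a-b)[[1,0]])),np.linalg.norm(a-b))
k=[w(463,238,.115),w(262,211,.115),w(528,22,.115)]; print(k)
print("knob",w(566,124,.164), "chest ctr",(k[1]+k[2])/2,"ang",np.degrees(np.arctan2(*(k[2]-k[0])[[1,0]])))
# two-view knob
P=[np.diag([1,1,1.])]
def M(c): return np.array([[c["fx"],0,c["cx"]],[0,c["fy"],c["cy"]],[0,0,1]])@np.c_[np.array(c["R"]),c["t"]]
X=cv2.triangulatePoints(M(c),M(robot.camera_params("top")),np.array([[566.],[124]]),np.array([[241.5],[161.5]])); print((X[:3]/X[3]).ravel())
plan([(np.r_[((a+b)/2)[:2],.130],18)])
```

```text
[0.43607361 0.10486075 0.127     ] [ 0.48822306 -0.05421972  0.127     ] [0.46214834 0.02532052 0.127     ] 108.15007576203887 0.16741015588588148
[array([0.62629429, 0.01842289, 0.115     ]), array([ 0.41015782, -0.01967079,  0.115     ]), array([0.58810916, 0.2241211 , 0.115     ])]
knob [0.628376   0.14708362 0.164     ] chest ctr [0.49913349 0.10222516 0.115     ] ang 100.51648533745959
[0.61984967 0.1433384  0.17515249]
t 3.275 pos [0.4605 0.0217 0.2843] yaw 18.2 F [ 0.2  0.7 -0.1] tilt [ 0.005 -0.001 -1.   ]
[0.011, 0.007, 0.514, 0.002] min rows 3
[0.011, 0.007, 0.514, 0.002] min rows 3
--
```

Emit:
play_rows(deltas=[[[0, 0, 0.35, 0], [0.01, 0, 0.7, 0], [0.01, 0.01, 0.9, 0], [0.01, 0.01, 0.98, 0], [0.01, 0.01, 0.98, 0]]])

```text
t: 3.9
eef_pos: [0.4613, 0.0231, 0.1353]
orientation: [0.001, 0.587, 0.81, 0.0]
contact_force: [-0.3, 0.4, -0.2]
width: 0.0853
finger_force: 0.0
```

Emit:
play_rows(deltas=[[[0, 0, 0.035, 0], [0, 0, 0.035, 0], [0, 0, 0.035, 0], [0, 0, 0.035, 0], [0, 0, 0.035, 0], [0, 0, 0.035, 0], [0, 0, 0.035, 0], [0, 0, 0.035, 0]]], fingers=1, newtons=50)

```text
t: 4.9
eef_pos: [0.4605, 0.0232, 0.1287]
orientation: [0.0, 0.587, 0.81, 0.0]
contact_force: [-1.6, 0.3, 5.9]
width: 0.0251
finger_force: 49.6
```

Emit:
play_rows(deltas=[[[0, 0, -0.2, 0], [0, 0, -0.5, 0], [0, 0, -0.8, 0], [0, 0, -0.8, 0], [0, 0, -0.8, 0]]])

```text
t: 5.52
eef_pos: [0.46, 0.0233, 0.2472]
orientation: [-0.0, 0.587, 0.81, -0.0]
contact_force: [0.1, 0.0, -1.3]
width: 0.0249
finger_force: 49.2
```

```bash
sed -i 's/C=np.array.*/C=np.array([.496,.101]); A=np.radians(100)/' h.py
python3 - <<'E'
from h import *
c=robot.camera_params("wrist"); im=robot.snapshot("wrist"); cv2.imwrite("pics/w2.png",im[:,:,::-1])
plan([((.513,-.3075,.25),97.9),((.513,-.3075,.10),97.9)])
E
```

```text
t 5.575 pos [0.4596 0.0234 0.2467] yaw 18.1 F [-0.  -0.2 -0.8] tilt [-0.002  0.001 -1.   ]
[-0.736, -0.116, -0.008, -0.591] min rows 4
[-0.606, -0.433, -0.007, -0.591] min rows 4
[-0.348, -0.658, -0.007, -0.591] min rows 4
--
[-0.001, 0.002, 1.0, -0.0] min rows 4
--
```

View pics/w2.png

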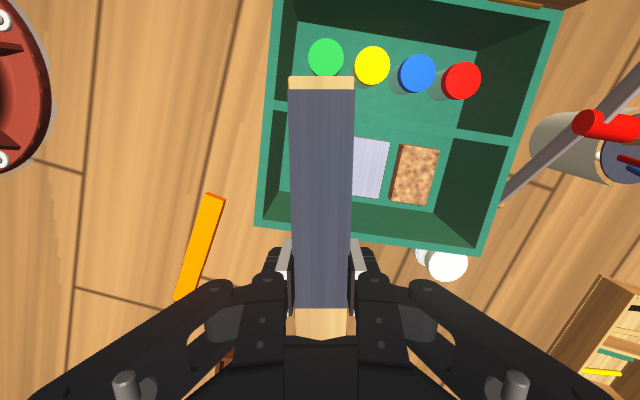

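The stick is gripped squarely and hangs level; its dark end is at (321,83). I'll carry it to the tray.

Emit:
play_rows(deltas=[[[-0.25, -0.04, 0, -0.2], [-0.5, -0.08, 0, -0.4], [-0.736, -0.116, 0, -0.591], [-0.736, -0.116, 0, -0.591]]])

```text
t: 6.08
eef_pos: [0.4773, -0.0886, 0.2461]
orientation: [-0.001, 0.386, 0.923, 0.0]
contact_force: [-0.0, -0.1, -0.2]
width: 0.0249
finger_force: 49.2
```

Emit:
play_rows(deltas=[[[-0.2, -0.14, 0, -0.2], [-0.4, -0.29, 0, -0.4], [-0.606, -0.433, 0, -0.591], [-0.606, -0.433, 0, -0.591]]])

```text
t: 6.58
eef_pos: [0.4953, -0.1982, 0.2464]
orientation: [-0.001, 0.164, 0.987, 0.001]
contact_force: [0.7, 0.1, -0.5]
width: 0.0249
finger_force: 49.3
```

Emit:
play_rows(deltas=[[[-0.12, -0.22, 0, -0.2], [-0.24, -0.44, 0, -0.4], [-0.348, -0.658, 0, -0.591], [-0.348, -0.658, 0, -0.591], [-0.348, -0.658, 0, -0.591]]])

```text
t: 7.2
eef_pos: [0.5134, -0.306, 0.2475]
orientation: [-0.0, -0.068, 0.998, 0.001]
contact_force: [0.1, -0.1, -0.2]
width: 0.0253
finger_force: 49.4
```

Run:
```python
from h import *
im=robot.snapshot("wrist"); cv2.imwrite("pics/w3.png",im[:,:,::-1])
plan([((.513,-.3075,.036),97.9)])
```

```text
t 7.25 pos [ 0.5135 -0.3059  0.2478] yaw 97.8 F [-0.2  0.4 -0.2] tilt [-0.     0.001 -1.   ]
[0.002, -0.006, 0.706, -0.001] min rows 3
[0.002, -0.006, 0.706, -0.001] min rows 3
--
```

View pics/w3.png

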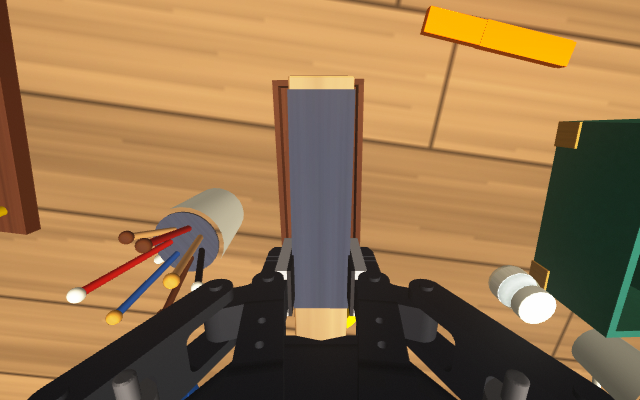

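The stick sits centred over the tray and aligned with its walls (tray edges at x≈280 and 358). I'll lower it and release with a partial opening.

Emit:
play_rows(deltas=[[[0, 0, 0.25, 0], [0, 0, 0.5, 0], [0, 0, 0.71, 0], [0, 0, 0.71, 0]]])

```text
t: 7.75
eef_pos: [0.5124, -0.3051, 0.1392]
orientation: [-0.002, -0.069, 0.998, 0.002]
contact_force: [-0.1, 0.2, -0.9]
width: 0.025
finger_force: 49.4
```

Emit:
play_rows(deltas=[[[0, 0, 0.25, 0], [0, 0, 0.5, 0], [0, 0, 0.65, 0], [0, 0, 0.71, 0], [0, 0, 0.71, 0], [0, 0, 0.71, 0]]])

```text
t: 8.5
eef_pos: [0.5144, -0.3082, 0.0368]
orientation: [0.001, -0.069, 0.998, -0.001]
contact_force: [-0.4, -0.3, -0.3]
width: 0.0247
finger_force: 49.4
```

Emit:
play_rows(deltas=[[[0, 0, 0, 0], [0, 0, 0, 0], [0, 0, 0, 0], [0, 0, 0, 0], [0, 0, 0, 0]]], fingers=0.5)

```text
t: 9.12
eef_pos: [0.5135, -0.3076, 0.035]
orientation: [-0.0, -0.069, 0.998, 0.0]
contact_force: [-0.0, -0.6, 0.3]
width: 0.0428
finger_force: 0.0
```

Emit:
play_rows(deltas=[[[0, 0, -0.15, 0], [0, 0, -0.5, 0], [0, 0, -0.9, 0], [0, 0, -1, 0], [0, 0, -1, 0]]])

```text
t: 9.75
eef_pos: [0.514, -0.308, 0.1858]
orientation: [0.001, -0.069, 0.998, -0.001]
contact_force: [-0.2, -0.3, -1.2]
width: 0.0426
finger_force: 0.0
```

Run:
```python
from h import *
im=robot.snapshot("wrist"); im2=robot.snapshot("top")
a=cv2.resize(im2[130:260,340:480],(400,371)); b=cv2.resize(im,(400,250))
cv2.imwrite("pics/w4.png",np.vstack([a,b[:229]])[:,:,::-1])
plan([((.513,-.3075,.36),98)])
```

```text
t 9.85 pos [ 0.513  -0.3071  0.1831] yaw 97.9 F [ 0.3  0.7 -0.6] tilt [-0.002  0.002 -1.   ]
[0.001, -0.0, -0.59, -0.001] min rows 3
[0.001, -0.0, -0.59, -0.001] min rows 3
--
```

View pics/w4.png

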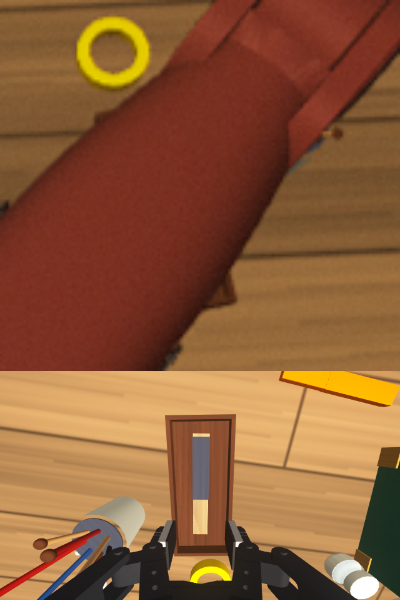

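The wrist view shows the stick lying flat and centred in the tray (from (201,435) to (201,533) in the composite), let go. Next is the knee knob.

Run:
```python
from h import *
plan([((.513,-.3075,.30),98),((.626,.144,.30),100),((.626,.144,.22),100)])
```

```text
t 9.85 pos [ 0.513  -0.3071  0.1831] yaw 97.9 F [ 0.3  0.7 -0.6] tilt [-0.002  0.002 -1.   ]
[0.001, -0.001, -0.779, -0.002] min rows 3
--
[-0.291, 0.719, 0.001, -0.011] min rows 3
[-0.297, 0.716, 0.001, -0.011] min rows 3
[-0.304, 0.714, 0.001, -0.011] min rows 3
[-0.31, 0.711, 0.001, -0.011] min rows 3
--
[-0.001, -0.001, 0.533, 0.0] min rows 3
--
```

Emit:
play_rows(deltas=[[[0, 0, -0.4, 0], [0, 0, -0.77, 0], [0, 0, -0.77, 0]]], fingers=1)

```text
t: 10.22
eef_pos: [0.5143, -0.3084, 0.3035]
orientation: [0.002, -0.069, 0.998, -0.002]
contact_force: [0.4, -0.6, -1.2]
width: 0.0003
finger_force: 0.0
```

Emit:
play_rows(deltas=[[[-0.15, 0.36, 0, 0], [-0.291, 0.719, 0, 0], [-0.291, 0.719, 0, 0]]])

```text
t: 10.6
eef_pos: [0.5421, -0.191, 0.2981]
orientation: [-0.001, -0.071, 0.997, 0.001]
contact_force: [0.5, -0.7, 0.3]
width: 0.0001
finger_force: 0.0
```

Emit:
play_rows(deltas=[[[-0.15, 0.36, 0, 0], [-0.297, 0.716, 0, 0], [-0.297, 0.716, 0, -0.02]]])

```text
t: 10.98
eef_pos: [0.5712, -0.0793, 0.2982]
orientation: [-0.001, -0.079, 0.997, 0.001]
contact_force: [-0.2, 0.5, 0.6]
width: -0.0001
finger_force: 0.0
```

Emit:
play_rows(deltas=[[[-0.15, 0.36, 0, 0], [-0.304, 0.714, 0, -0.02], [-0.304, 0.714, 0, -0.02]]])

```text
t: 11.35
eef_pos: [0.6, 0.0327, 0.2983]
orientation: [-0.001, -0.086, 0.996, 0.001]
contact_force: [0.8, 0.1, -0.2]
width: -0.0001
finger_force: 0.0
```

Emit:
play_rows(deltas=[[[-0.15, 0.36, 0, 0], [-0.31, 0.711, 0, 0], [-0.31, 0.711, 0, 0], [-0.31, 0.711, 0, 0]]])

```text
t: 11.85
eef_pos: [0.6278, 0.142, 0.2992]
orientation: [-0.001, -0.084, 0.996, -0.0]
contact_force: [-0.7, -0.9, -0.1]
width: -0.0001
finger_force: 0.0
```

Run:
```python
from h import *
c=robot.camera_params("scene"); im=robot.snapshot("wrist"); im2=robot.snapshot("scene")
cw=robot.camera_params("wrist")
for n,i,k in(("wrist",im,cw),("scene",im2,c)):
    p=np.array(k["R"])@[.626,.145,.173]+k["t"]; print(n,(k["fx"]*p[0]/p[2]+k["cx"]).round(),(k["fy"]*p[1]/p[2]+k["cy"]).round())
a=cv2.resize(im2[180:330,270:450],(480,400)); b=cv2.resize(im,(320,200))
b=np.vstack([b,np.zeros((200,320,3),np.uint8)])
cv2.imwrite("pics/w5.png",np.hstack([a,b])[:,:,::-1])
plan([((.626,.144,.20),100)])
```

```text
wrist 324.0 198.0
scene 333.0 271.0
t 11.95 pos [0.6278 0.1416 0.3   ] yaw 99.6 F [ 0.6 -0.2  0.1] tilt [-0.001 -0.    -1.   ]
[0.009, 0.018, 0.667, -0.009] min rows 3
--
```

View pics/w5.png

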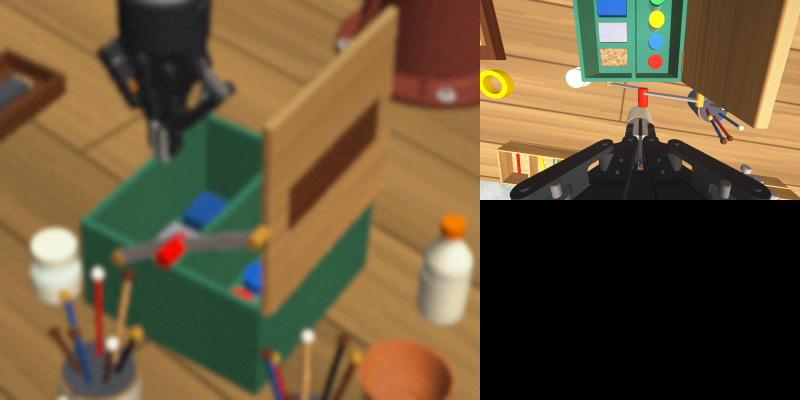

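The finger tips hang directly over the red knob: it is at wrist pixel (324,195) against a prediction of (324,198). I'll push it down, drifting toward the hinge.

Emit:
play_rows(deltas=[[[0, 0.01, 0.3, 0], [0, 0.02, 0.55, 0], [0, 0.02, 0.63, 0], [0, 0.02, 0.66, 0], [0, 0.02, 0.66, 0]]])

```text
t: 12.58
eef_pos: [0.6279, 0.1461, 0.203]
orientation: [0.001, -0.084, 0.996, -0.0]
contact_force: [-0.1, -0.3, -0.2]
width: 0.0001
finger_force: 0.0
```

Emit:
play_rows(deltas=[[[0, 0.01, 0.03, 0], [0, 0.02, 0.06, 0], [0, 0.035, 0.09, 0], [0, 0.05, 0.12, 0], [0, 0.06, 0.15, 0], [0, 0.07, 0.18, 0], [0, 0.075, 0.19, 0], [0, 0.075, 0.19, 0]]])

```text
t: 13.58
eef_pos: [0.6256, 0.1577, 0.1732]
orientation: [0.0, -0.085, 0.996, 0.0]
contact_force: [1.4, 3.3, 3.1]
width: -0.0001
finger_force: 2.3
```

Run:
```python
from h import *
im=robot.snapshot("wrist"); im2=robot.snapshot("scene")
a=cv2.resize(im2[180:330,270:450],(480,400)); b=cv2.resize(im,(320,200))
b=np.vstack([b,np.zeros((200,320,3),np.uint8)])
cv2.imwrite("pics/w6.png",np.hstack([a,b])[:,:,::-1])
plan([])
```

```text
t 13.675 pos [0.6256 0.1577 0.1732] yaw 99.7 F [2.  2.7 3.9] tilt [ 0.001  0.    -1.   ]
```

View pics/w6.png

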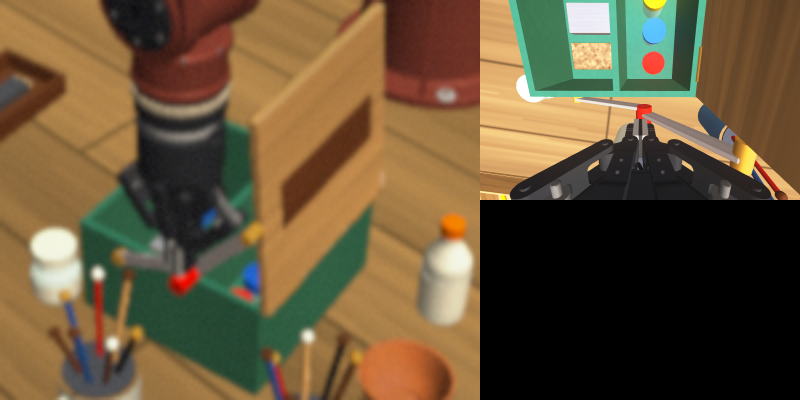

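The knee now dips well below the line between the pivots, and the lid is still nearly upright (top edge at about (255,120) to (380,10) in the crop). The stay is broken. I'll back off and go over behind the lid.

Emit:
play_rows(deltas=[[[0, -0.06, -0.05, 0], [0, -0.2, -0.3, 0], [0, -0.3, -0.65, 0], [0, -0.3, -1, 0], [0, -0.3, -1, 0]]])

```text
t: 14.3
eef_pos: [0.6342, 0.112, 0.3282]
orientation: [0.003, -0.084, 0.996, -0.001]
contact_force: [0.6, 0.2, 0.2]
width: -0.0001
finger_force: 0.0
```

Emit:
play_rows(deltas=[[[0, 0, -0.4, 0], [0, 0, -0.55, 0], [0, 0, -0.55, 0]]])

```text
t: 14.68
eef_pos: [0.6334, 0.1126, 0.4065]
orientation: [0.001, -0.084, 0.996, -0.0]
contact_force: [0.2, 0.1, -0.1]
width: 0.0
finger_force: 0.0
```

Run:
```python
from h import *
plan([(ch(.16,0,.40),100),(ch(.16,0,.325),100)])
for th in (84,80,70,60,50,40,30,20,10,0):
    a=np.radians(th); print(th,np.round([.105-.18*np.cos(a)+.01*np.sin(a)+.013,.115+.18*np.sin(a)+.01*np.cos(a)+.025],4))
```

```text
t 14.675 pos [0.6334 0.1126 0.4065] yaw 99.7 F [ 0.2  0.1 -0.1] tilt [ 0.002 -0.001 -1.   ]
[0.461, 0.572, 0.021, -0.004] min rows 3
[0.459, 0.574, 0.021, -0.004] min rows 3
--
[0.001, 0.0, 0.5, 0.0] min rows 3
--
84 [0.1091 0.3201]
80 [0.0966 0.319 ]
70 [0.0658 0.3126]
60 [0.0367 0.3009]
50 [0.01   0.2843]
40 [-0.0135  0.2634]
30 [-0.0329  0.2387]
20 [-0.0477  0.211 ]
10 [-0.0575  0.1811]
0 [-0.062  0.15 ]
```

Emit:
play_rows(deltas=[[[0.23, 0.28, 0.01, 0], [0.46, 0.572, 0.02, 0], [0.46, 0.572, 0.02, 0]]])

```text
t: 15.05
eef_pos: [0.5478, 0.1881, 0.4012]
orientation: [-0.001, -0.086, 0.996, 0.0]
contact_force: [-0.4, 0.0, 0.9]
width: 0.0005
finger_force: 0.0
```

Emit:
play_rows(deltas=[[[0.23, 0.28, 0.01, 0], [0.46, 0.572, 0.02, 0], [0.46, 0.572, 0.02, 0], [0.46, 0.572, 0.02, 0]]])

```text
t: 15.55
eef_pos: [0.4684, 0.2586, 0.3983]
orientation: [-0.001, -0.085, 0.996, -0.0]
contact_force: [0.3, 0.1, 0.5]
width: -0.0002
finger_force: 0.0
```

Emit:
play_rows(deltas=[[[0, 0, 0.3, 0], [0, 0, 0.53, 0], [0, 0, 0.53, 0], [0, 0, 0.53, 0]]])

```text
t: 16.05
eef_pos: [0.4688, 0.2585, 0.3212]
orientation: [0.0, -0.084, 0.996, 0.0]
contact_force: [-0.5, 0.9, 0.5]
width: 0.0
finger_force: 0.0
```

Run:
```python
from h import *
im2=robot.snapshot("scene"); cv2.imwrite("pics/w7.png",cv2.resize(im2[150:330,270:450],(540,540))[:,:,::-1])
plan([])
o=robot.get_obs()["eef_pos"]; d=o[:2]-C; cx=d@[np.cos(A),np.sin(A)]; cy=d@[-np.sin(A),np.cos(A)]; print(cx,cy)
for th in range(84,-3,-4):
    a=np.radians(th); X=.105-.18*np.cos(a)+.01*np.sin(a)+.013;Z=.115+.18*np.sin(a)+.01*np.cos(a)+.025
    print(th,round((X-cx)/.15,2),round((o[2]-Z)/.15,2))
```

```text
t 16.1 pos [0.469  0.2587 0.3217] yaw 99.7 F [0.7 0.9 0.8] tilt [ 0.002  0.    -1.   ]
0.16003032129746358 -0.0007880772775820156
84 -0.34 0.01
80 -0.42 0.02
76 -0.51 0.03
72 -0.59 0.05
68 -0.67 0.07
64 -0.75 0.1
60 -0.82 0.14
56 -0.9 0.18
52 -0.97 0.22
48 -1.03 0.27
44 -1.1 0.33
40 -1.16 0.39
36 -1.21 0.45
32 -1.26 0.52
28 -1.31 0.59
24 -1.35 0.66
20 -1.39 0.74
16 -1.42 0.82
12 -1.44 0.9
8 -1.46 0.98
4 -1.47 1.06
0 -1.48 1.14
```

View pics/w7.png

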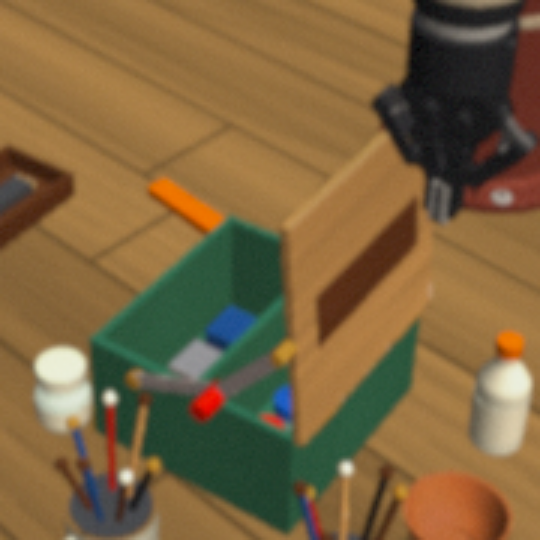

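The knob hangs folded at (208,402), and the hand is behind the lid's outer face at (440,195). Now I'll lower the lid along its arc.

Emit:
play_rows(deltas=[[[0, -0.12, 0, 0], [0, -0.22, 0, 0], [0, -0.29, 0.01, 0], [0, -0.35, 0.01, 0], [0, -0.42, 0.02, 0], [0, -0.5, 0.03, 0], [0, -0.55, 0.04, 0], [0, -0.59, 0.05, 0], [0, -0.63, 0.06, 0], [0, -0.67, 0.07, 0]]])

```text
t: 17.35
eef_pos: [0.4851, 0.1598, 0.3094]
orientation: [-0.0, -0.085, 0.996, 0.0]
contact_force: [1.0, 3.0, 0.3]
width: -0.0002
finger_force: 1.4
```

Emit:
play_rows(deltas=[[[0, -0.04, 0.015, 0], [0, -0.08, 0.03, 0], [0, -0.115, 0.05, 0], [0, -0.15, 0.07, 0], [0, -0.19, 0.09, 0], [0, -0.23, 0.11, 0], [0, -0.265, 0.13, 0], [0, -0.3, 0.15, 0], [0, -0.33, 0.175, 0], [0, -0.36, 0.2, 0], [0, -0.36, 0.2, 0]]])

```text
t: 18.73
eef_pos: [0.4941, 0.1064, 0.2792]
orientation: [-0.0, -0.084, 0.996, -0.0]
contact_force: [0.3, -0.4, -0.4]
width: 0.0
finger_force: 0.0
```

Run:
```python
from h import *
plan([])
im2=robot.snapshot("scene"); cv2.imwrite("pics/w8.png",cv2.resize(im2[150:330,270:450],(540,540))[:,:,::-1])
o=robot.get_obs()["eef_pos"]; d=o[:2]-C; cx=d@[np.cos(A),np.sin(A)]; cy=d@[-np.sin(A),np.cos(A)]; print(cx,cy)
for th in range(52,-3,-4):
    a=np.radians(th); X=.105-.18*np.cos(a)+.01*np.sin(a)+.013;Z=.115+.18*np.sin(a)+.01*np.cos(a)+.025
    print(th,round((X-cx)/.15,2),round((o[2]-Z)/.15,2))
```

```text
t 18.725 pos [0.4941 0.1064 0.2792] yaw 99.7 F [ 0.3 -0.4 -0.4] tilt [-0. -0. -1.]
0.005807804493836538 0.000989363461664586
52 0.06 -0.06
48 -0.01 -0.01
44 -0.07 0.05
40 -0.13 0.11
36 -0.18 0.17
32 -0.23 0.24
28 -0.28 0.31
24 -0.32 0.38
20 -0.36 0.46
16 -0.39 0.53
12 -0.41 0.61
8 -0.43 0.7
4 -0.44 0.78
0 -0.45 0.86
```

View pics/w8.png

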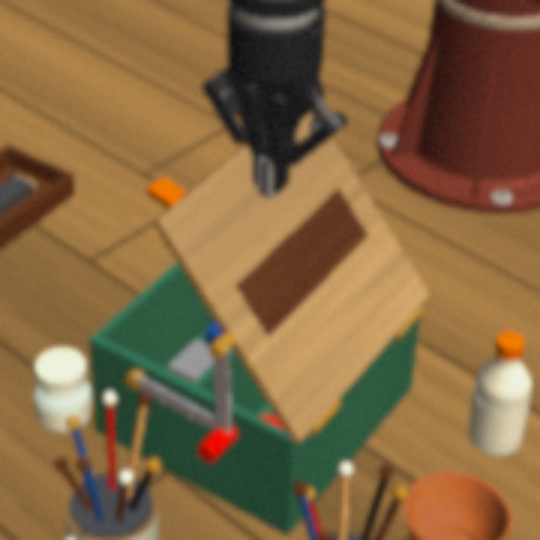

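The lid is about halfway down, the tip rests on its face at (270,190), and the stay is folding freely. I'll continue the arc.

Emit:
play_rows(deltas=[[[0, -0.04, 0.02, 0], [0, -0.07, 0.05, 0], [0, -0.1, 0.08, 0], [0, -0.13, 0.11, 0], [0, -0.16, 0.14, 0], [0, -0.18, 0.17, 0], [0, -0.21, 0.205, 0], [0, -0.23, 0.24, 0], [0, -0.26, 0.275, 0], [0, -0.28, 0.31, 0], [0, -0.3, 0.345, 0], [0, -0.32, 0.38, 0], [0, -0.34, 0.42, 0], [0, -0.36, 0.46, 0], [0, -0.375, 0.5, 0], [0, -0.39, 0.53, 0]]])

```text
t: 20.78
eef_pos: [0.5039, 0.0491, 0.1996]
orientation: [-0.0, -0.085, 0.996, 0.0]
contact_force: [0.2, 1.2, 1.2]
width: -0.0003
finger_force: 0.7
```

Emit:
play_rows(deltas=[[[0, -0.01, 0.04, 0], [0, -0.02, 0.08, 0], [0, -0.03, 0.12, 0], [0, -0.04, 0.16, 0], [0, -0.045, 0.2, 0], [0, -0.05, 0.24, 0], [0, -0.055, 0.28, 0], [0, -0.06, 0.32, 0], [0, -0.06, 0.34, 0], [0, -0.06, 0.35, 0], [0, -0.06, 0.35, 0]]])

```text
t: 22.15
eef_pos: [0.5054, 0.0403, 0.1498]
orientation: [0.0, -0.085, 0.996, -0.0]
contact_force: [-10.6, 0.0, 22.1]
width: 0.0002
finger_force: 10.8
```

Emit:
play_rows(deltas=[[[0, 0, -0.05, 0], [0, 0, -0.3, 0], [0, 0, -0.7, 0], [0, 0, -1, 0], [0, 0, -1, 0], [0, 0, -1, 0]]])

```text
t: 22.9
eef_pos: [0.5054, 0.0403, 0.2967]
orientation: [-0.0, -0.085, 0.996, 0.0]
contact_force: [-0.5, -0.1, 0.1]
width: 0.0003
finger_force: 0.0
```

Run:
```python
from h import *
im2=robot.snapshot("scene"); cv2.imwrite("pics/w9.png",cv2.resize(im2[150:390,180:450],(675,600))[:,:,::-1])
plan([])
```

```text
t 22.95 pos [0.5051 0.0404 0.2961] yaw 99.7 F [ 0.2 -0.7 -0.7] tilt [-0.002  0.    -1.   ]
```

View pics/w9.png

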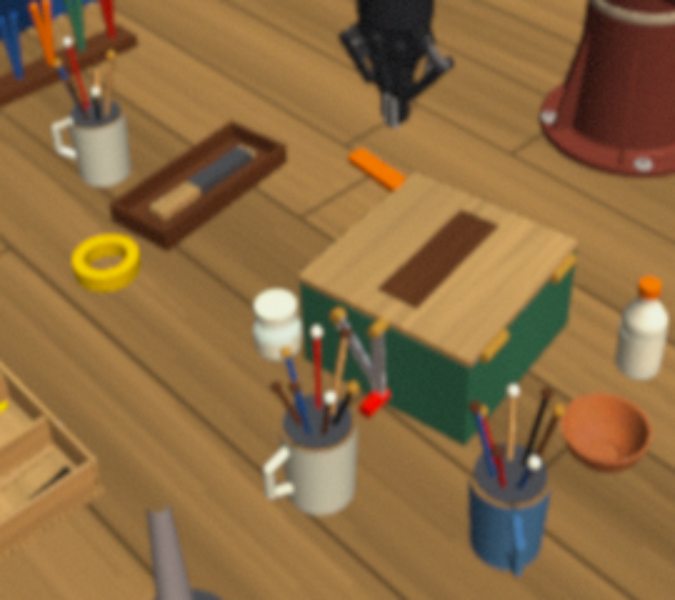

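The lid lies flush on the chest, the stay is folded (knob at (375,403)), the stick lies flat in the tray at (205,180), and the bystanders haven't moved.

```bash
python3 -c "from station import robot; print(robot.hand_in())"
```

```text
the job is handed in; nothing more can be done
None
```

The job is handed in at about 23 s of the 61 s allowed: the last picture showed the stick flat in the tray, the stay folded, the lid shut and the bystanders in place; the hand-in call returned no verdict.

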